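Nudge the check weights into their recesses

ROBOT

A 6-joint arm with a two-finger parallel gripper is mounted at the origin on a cart in front of the work surface, level with it; the furniture and walls round the work are solid. World frame = base frame: x ahead of the robot, y to its left, z up, the work surface at z = 0. Lengths are in mm, angles in rad, forces in N, time in s.
With the tool pointing down it reaches from about 400 to 925 mm from the base axis. Payload 12.5 kg.
Tool frame: the origin (TCP) lies midway between the tips of the shut fingers; the grasp point (between the pads) lies 19 mm behind it; z points along the fingers, y is the line along which they close (so a half turn about z gives the same grasp; the last joint's range is limited). The gripper opens to 95 mm and grips with 3 to 60 N. Pads are 20 mm wide; open, the fingers measure 119 mm over their backs; the gripper's body (75 mm by 180 mm) begins 59 mm behind the grasp point.
Start: joints at [-1.445, 0.491, 1.559, -0, 1.092, -0.106], TCP at [143.603, -608.297, 214.661] pointing down, gripper open.
Joint ranges: [-3.1, 3.1], [-0.84, 2.19], [0.05, 2.79], [-1.13, 4.28], [0.06, 2.93], [-2.69, 2.69]. Speed limits (rad/s): [2.22, 2.22, 2.79, 3.14, 3.14, 3.14].

INTERFACE

Orientations are given as [roll, pitch, yaw] about the fixed x, y, z axes, in that order (R = Rz(yaw) Ry(pitch) Rx(roll)).
In Python, from cell import env gives the robot as it stands.
- The arm moves only by the tool arm_command, never from a script. Its argument "targets" is a list of rows, each a list of 5 numbers: the shift along the tool's x, y, z in mm, then the turn about the tool's z in degrees, then the opening, from 0 (shut) to 1 (fully open). In form: [[tx, ty, tz, roll, fingers], ...]. A call has 1 to 5 rows; each row is the pose to reach, as a shift and turn from the pose commanded when the call began, along the tool's axes at that moment; what a row does not reach only later rows make up. A row lasts 1/10 s, in which the tool goes at most 50 mm and 8.59 degrees, less where a joint would pass 70% of its speed; a pose out of reach is approached as far as the arm can. A call with a gripper value outside its range is refused whole. The fingers move at their own pace and stop on an object; the grip force is fixed at half the most. Time passes only in rows, so rows that repeat a pose let the fingers close. It gives the time, the measured TCP pose, the force, the opening and the grip force at its end, in the units of the state.
- env.state(): the state, without advancing time (a new reading comes with each control period).
- env.read_camera(name): name is "scene" or "top" or "wrist"; returns a dict with "frame" (384x512x3 uint8, red, green, blue), "vertical_fov" (degrees; the focal length in pixels is half the picture's height over the tangent of half this angle, whatever the lens; pixels are square), "cx", "cy" (the principal point, pixels), "k1" (the pictures are not rectified: a ray, as slopes to the right and down, at radius r is drawn at 1 + k1 r^2 times it, then the intrinsics apply), "world_from_camera" (4x4, takes a point from camera to world coordinates); the wrist camera has in their place "hand_eye" (4x4, takes a point from camera to tool coordinates, whose origin is the TCP and whose axes are the flange's). Camera axes: x right, y down, z forward; pixel columns grow to the right and rows downward; lengths in mm; the calibration is good to about 2 mm. A picture is of the moment at which its call begins: read the wrist's pose just before it. There is no depth.
- env.job_done(): hands the job in; it is judged then, once.
The state is a dict: "t": time; "joints": joint angles; "qvel": joint speeds; "tau": joint torques, N m; "eef_pos": TCP position; "tcp_rot": TCP orientation; "ft_force": force on the tool from outside, world axes, zero at the start; "moment": the same for the moment, N m; "opening": opening from 0.0 (shut) to 1.0 (fully open); "grip_force": force on a finger pad.
Only numpy, scipy, OpenCV 4.12 (cv2) and the standard library are available. Lean on these libraries where they do the work, as an engineer would, in place of code of your own. Each camera call takes 0.05 s, during which the arm holds its last target. There are 200 camera calls.

TASK

Two round steel check weights for the kitchen scale lie loose on top of their grey block. Push each one across the block with the fingertips until it drops over the rim edge and sits flat in the recess of its own size, the large weight in the large recess and the small weight in the small one. Only slide them, never pick them up, and leave the other things on the table where they are.

Things in the scene. Friction and masses are not known exactly. Their poses are not given: they have to be found in the camera images.
- weight_block: Dark grey plastic block, fixed to the table, 150 mm (its x) by 250 mm (its y) and 24 mm high, flat on top (the deck). Origin: centre of its underside, on the table; z up. Two blind round recesses are sunk 11 mm into the deck, on its y axis, 78 mm either side of the middle. Between them the deck is plain and carries the two loose weights, one on the +x half and one on the -x half; either weight may be on either half. Four flat screw heads at the corners.
- large_recess (a point): Centre of the floor of the large recess: 60 mm in diameter, 11 mm deep, mouth edge chamfered 2 mm; 78 mm to the block's +y, floor 13 mm above the table.
- small_recess (a point): Centre of the floor of the small recess: 44 mm in diameter, 11 mm deep, mouth edge chamfered 2 mm; 78 mm to the block's -y, floor 13 mm above the table.
- large_weight: Loose plain steel disc, 56 mm in diameter and 14 mm thick, about 0.26 kg, lying flat on the deck. Origin: centre of its underside (24 mm above the table on the deck, 13 mm when seated). z is its axis. Seated, its top stands 3 mm above the deck.
- small_weight: Loose plain steel disc, 40 mm in diameter and 14 mm thick, about 0.13 kg, lying flat on the deck. Origin: centre of its underside (24 mm above the table on the deck, 13 mm when seated). z is its axis. Seated, its top stands 3 mm above the deck.
- cup: Bystander: small measuring cup, 55 mm wide at the rim and 40 mm high, standing beside the -y end of the block. Origin: centre of its underside.
- heart_cookie: Bystander: heart-shaped cookie, 51 x 57 x 8 mm, lying beside the +y end of the block. Origin: centre of its underside.
- tie_bundle: Bystander: bundle of gold bag ties, 14 x 96 x 14 mm, lying behind the +x side of the block, along its y. Origin: centre of its underside.
- marker: Bystander: marker pen, 17 x 135 x 16 mm, lying on the table at the robot's right, long axis y. Origin: centre of its underside.
- dish: Bystander: empty steel tasting dish, 108 mm across and 16 mm high, on the table at the robot's left. Origin: centre of its underside.
- label_roll: Bystander: roll of labels, 70 x 77 x 28 mm, lying flat at the back left. Origin: centre of its underside.
Not all that is in view belongs to the job. What is shaped like the large_weight but green is not meant.

How it is judged (in metres and radians):
At the end, for the whole second after the job is handed in: Each weight sits at rest in the recess of its own size: within 4 mm of the recess centre sideways, its underside within 2 mm of the recess floor, tilted less than 0.05 rad (horizontal distance between large_weight and large_recess below 0.004 m and z of large_weight in the frame of large_recess between -0.003 and 0.002 m and angle between each of large_weight, small_weight's own z axis and vertical below 0.05 rad and linear speed of each of large_weight, small_weight below 0.02 m/s and horizontal distance between small_weight and small_recess below 0.004 m and z of small_weight in the frame of small_recess between -0.003 and 0.002 m); the robot touches nothing.
It fails at once if a weight is picked up (its underside more than 8 mm above the deck of the block) (z of any of large_weight, small_weight in the frame of weight_block above 0.032 m).
It fails at once if one of the other things (cup, cookie, tie bundle, marker, dish, label roll) is shifted by more than 15 mm (distance of any of cup, heart_cookie, tie_bundle, marker, dish, label_roll from where it was at the start of the episode above 0.015 m).
It also fails if it takes over 48 s, if anything falls off the work surface, if the arm or the gripper's body presses on something with over 40 N, if the wrist force passes 120 N, or if a joint passes its speed limit or range.

## Working session

There is one attempt and no reset: what is moved stays moved. The work goes in short steps, Python scripts to look and compute and a tool call to move; the robot and the scene stay as the last step left them, time stands still between calls to the robot, and variables do not carry over. Pictures are saved under pics/ and viewed, at most 10 in all, crops included, and the job is handed in when it is done.

Besides the shell and the picture viewer there is one more tool, called after ">>>" by a JSON object that holds its "fn" and its "kwargs". arm_command: Moves the arm, as the interface text tells. Its arguments: {"type":"object","properties":{"targets":{"type":"array","items":{"type":"array","items":{"type":"number"}}}},"required":["targets"]}

```bash
mkdir -p pics; cat > h.py <<'E'
import numpy as np, cv2
from cell import env
from scipy.spatial.transform import Rotation as R
def cam(n):
    s=env.state(); c=env.read_camera(n)
    if 'world_from_camera' in c: T=np.array(c['world_from_camera'])
    else:
        W=np.eye(4); W[:3,:3]=R.from_euler('xyz',s['tcp_rot']).as_matrix(); W[:3,3]=s['eef_pos']; T=W@np.array(c['hand_eye'])
    f=192/np.tan(np.radians(c['vertical_fov'])/2)
    K=np.array([[f,0,c['cx']],[0,f,c['cy']],[0,0,1.]])
    return c['frame'],K,np.array([c['k1'],0,0,0,0.]),T
def ray(px,K,D,T,z):
    p=cv2.undistortPoints(np.array(px,float).reshape(-1,1,2),K,D).reshape(-1,2)
    d=np.c_[p,np.ones(len(p))]@T[:3,:3].T
    return T[:3,3]+d*((z-T[2,3])/d[:,2])[:,None]
def proj(P,K,D,T):
    Ti=np.linalg.inv(T); return cv2.projectPoints(np.array(P,float).reshape(-1,1,3),cv2.Rodrigues(Ti[:3,:3])[0],Ti[:3,3],K,D)[0].reshape(-1,2)
def save(n,im): cv2.imwrite('pics/'+n,im[...,::-1])
E
python3 - <<'E'
from h import *
ims=[]
for n in('top','scene'):
    f,K,D,T=cam(n); np.savez(n+'.npz',f=f,K=K,D=D,T=T); ims.append(f); print(n,K[0,0],D[0],T[:3,3])
save('a.png',cv2.resize(np.vstack(ims),None,fx=.78,fy=.78)); save('top.png',cv2.resize(ims[0],None,fx=1.5,fy=1.5))
s=env.state();print(s['tcp_rot'],s['t'],s['eef_pos'])
E
```

```text
top 495.56394980921004 -0.18824019559627914 [ 333.71865022    5.87333556 1532.14052283]
scene 365.3819664268783 -0.004664451306986116 [ 78.77751807 760.79393329 654.05622124]
[-3.14061746e+00 -7.85068006e-05  2.31822365e-01] 0.1 [ 143.5602119  -608.06813047  214.12120951]
```

View pics/top.png

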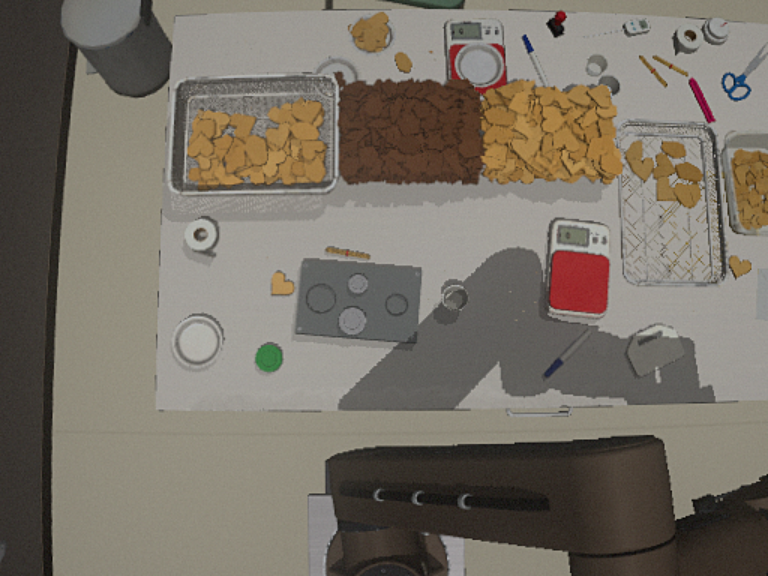

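View pics/a.png

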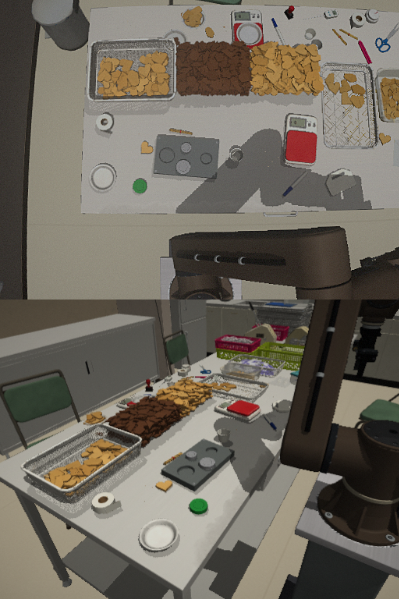

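The top view (768-px picture) shows the block with these features:
- Large recess at (320,298) and small recess at (397,304).
- Large weight at (352,320), on the -x half. Small weight at (358,283), on the +x half.

Things that could be mistaken for the weights are the green disc (269,357), the dish (198,342), the label roll (201,234) and the cup (455,296). By colour, size and being on the deck, the two steel discs on the block are the ones I want.

```bash
python3 - <<'E'
from h import *
d=np.load('top.npz');f,K,D,T=[d[k] for k in('f','K','D','T')]
for n,p,z in[('LR',(320,298),24),('SR',(397,304),24),('LW',(352,320.5),38),('SW',(358,283.5),38),('cup',(455,296),20),('cookie',(282,284),8),('tie',(348,253),14),('c1',(304,259),24),('c2',(421,267),24),('c3',(416,343),24),('c4',(296,335),24)]:
    print(n,ray([(p[0]/1.5,p[1]/1.5)],K,D,T,z)[0].round(1))
save('crop.png',cv2.resize(f[155:245,170:320],None,fx=5,fy=5,interpolation=cv2.INTER_CUBIC))
c=env.read_camera('wrist'); print(np.array(c['hand_eye']).round(3), c['vertical_fov'])
E
```

```text
LR [548.5 130.2  24. ]
SR [534.6 -27.5  24. ]
LW [499.9  64.2  38. ]
SW [575.6  51.7  38. ]
cup [ 550.6 -147.3   20. ]
cookie [581.  211.1   8. ]
tie [644.   72.9  14. ]
c1 [630.3 163.7  24. ]
c2 [611.1 -78.   24. ]
c3 [454.2 -65.2  24. ]
c4 [472.7 179.2  24. ]
[[  -0.      -0.956   -0.293   83.19 ]
 [   1.      -0.      -0.      -1.184]
 [   0.      -0.293    0.956 -170.443]
 [   0.       0.       0.       1.   ]] 65.35486345733423
```

View pics/crop.png

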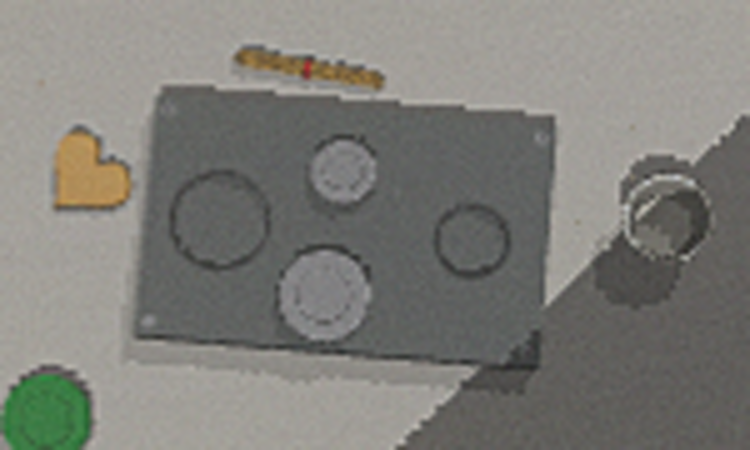

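The crop shows the large steel disc at (324,294), the small steel disc at (343,171), the large recess at (220,220) and the small recess at (472,240), so the choice is confirmed. I'll cradle each disc between two partly open fingertips and push along the tool x axis. First I move to a look pose behind the large weight.

>>> {"fn": "arm_command", "kwargs": {"targets": [[40,-22,0,0,0.38],[80,-44,0,0,0.38],[120,-66,0,0,0.38],[160,-88,0,0,0.38],[200,-110,0,0,0.38]]}}

```text
t: 0.65
eef_pos: [314.0, -453.8, 214.5]
tcp_rot: [-3.141, 0.0, 0.231]
ft_force: [0.8, -0.7, -0.1]
opening: 0.635
grip_force: 0.0
```

>>> {"fn": "arm_command", "kwargs": {"targets": [[40,-22,0,0,0.38],[80,-44,0,0,0.38],[120,-66,0,0,0.38],[160,-88,0,0,0.38],[200,-110,0,0,0.38]]}}

```text
t: 1.15
eef_pos: [483.5, -300.8, 214.6]
tcp_rot: [3.142, 0.0, 0.232]
ft_force: [-0.2, -0.3, -0.1]
opening: 0.382
grip_force: 0.0
```

>>> {"fn": "arm_command", "kwargs": {"targets": [[8,-40,0,-6,0.38],[16,-80,0,-12,0.38],[23,-120,0,-18,0.38],[30,-160,0,-24,0.38],[30,-160,0,-24,0.38]]}}

```text
t: 1.65
eef_pos: [474.0, -136.0, 214.7]
tcp_rot: [-3.14, 0.0, 0.657]
ft_force: [0.5, 0.4, -0.1]
opening: 0.377
grip_force: 0.0
```

```bash
python3 -c "
from h import *
s=env.state();print(s['eef_pos'],s['tcp_rot'],s['joints'])"
```

```text
[ 474.01348356 -136.00346454  214.69624687] [-3.14049951e+00  1.55667938e-04  6.57455777e-01] [-4.13663225e-01  3.04705020e-01  1.87331395e+00  4.71066287e-04
  9.64607809e-01  4.99408825e-01]
```

>>> {"fn": "arm_command", "kwargs": {"targets": [[24,-33,0,-4,0.38],[48,-66,0,-8,0.38],[72,-98,0,-12,0.38],[93,-129,0,-15,0.38],[93,-129,0,-15,0.38]]}}

```text
t: 2.15
eef_pos: [470.3, 22.0, 214.6]
tcp_rot: [-3.141, -0.0, 0.916]
ft_force: [0.1, -0.5, 0.4]
opening: 0.381
grip_force: 0.0
```

```bash
python3 - <<'E'
from h import *
s=env.state();print(s['eef_pos'],s['tcp_rot'])
f,K,D,T=cam('wrist');np.savez('w1.npz',f=f,K=K,D=D,T=T)
g=f.copy()
for p in proj([[548.5,130.2,24],[534.6,-27.5,24],[500,64,38],[575.6,51.7,38]],K,D,T): cv2.drawMarker(g,tuple(int(v) for v in p),(255,0,0),0,8)
save('w1.png',cv2.resize(g,None,fx=1.5,fy=1.5))
E
```

```text
[470.34900883  21.95866328 214.58372848] [-3.14119126e+00 -8.26611488e-05  9.16487252e-01]
```

View pics/w1.png

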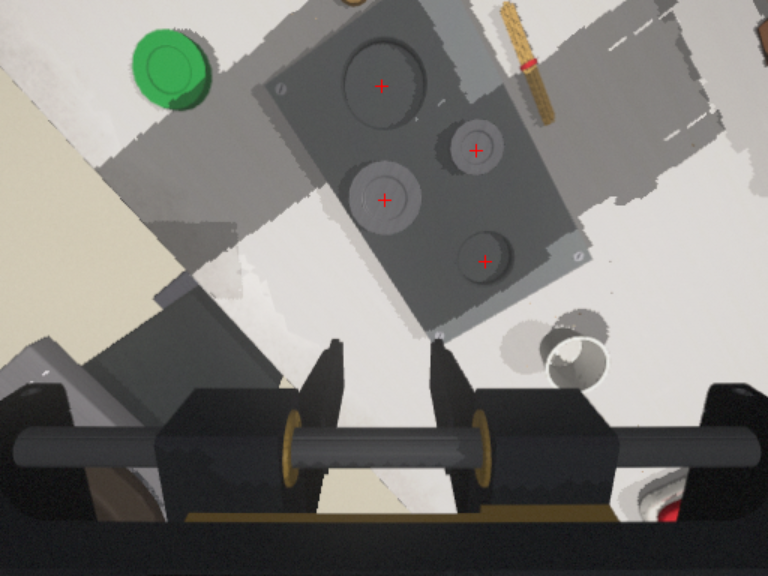

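The wrist view shows the large weight at (385,198), the small weight at (476,147), the large recess at (385,83) and the small recess at (485,257). The tips are at (340,342) and (436,342). The predicted marks agree to about 2-3 px.

```bash
cat >> h.py <<'E'
def tool(P,s=None):
    s=s or env.state(); return R.from_euler('xyz',s['tcp_rot']).inv().apply(np.array(P)-s['eef_pos'])
E
python3 - <<'E'
from h import *
d=np.load('w1.npz');f,K,D,T=[d[k] for k in('f','K','D','T')]
W={}
for n,p,z in[('LR',(385,83.5),24),('SR',(485.5,257),24),('LW',(385,198),38),('SW',(476,147),38)]:
    W[n]=ray([(p[0]/1.5,p[1]/1.5)],K,D,T,z)[0]; print(n,W[n].round(1),tool(W[n]).round(1))
for a,b in('LW','LR'),('SW','SR'):
    v=W[b]-W[a];print(a,np.hypot(v[0],v[1]),np.degrees(np.arctan2(v[1],v[0])))
print(np.hypot(*(W['LR']-W['SR'])[:2]))
E
```

```text
LR [551.1 130.1  24. ] [136.   -3.3 190.6]
SR [536.9 -23.8  24. ] [  5.4  79.4 190.6]
LW [501.2  65.2  38. ] [ 54.1  -3.2 176.6]
SW [576.9  53.7  38. ] [ 91.2  63.8 176.6]
LW 81.905311041024 52.4678690054172
SW 87.21740378695534 -117.3192355650072
154.58314083045082
```

>>> {"fn": "arm_command", "kwargs": {"targets": [[0,-3,45,0,0.38],[0,-3,90,0,0.38],[0,-3,135,0,0.38],[0,-3,170,0,0.38],[0,-3,178,0,0.38]]}}

```text
t: 2.7
eef_pos: [467.1, 20.0, 33.7]
tcp_rot: [-3.137, 0.003, 0.91]
ft_force: [0.3, 0.3, 0.7]
opening: 0.383
grip_force: 0.0
```

>>> {"fn": "arm_command", "kwargs": {"targets": [[0,0,4,0,0.38],[0,0,8,0,0.38],[5,0,8,0,0.38],[10,0,8,0,0.38],[15,0,8,0,0.38]]}}

```text
t: 3.2
eef_pos: [478.3, 33.4, 29.5]
tcp_rot: [3.14, -0.001, 0.913]
ft_force: [-0.3, -0.1, 0.2]
opening: 0.382
grip_force: 0.0
```

>>> {"fn": "arm_command", "kwargs": {"targets": [[5,0,0,0,0.38],[10,0,0,0,0.38],[15,0,0,0,0.38],[20,0,0,0,0.38],[25,0,0,0,0.38]]}}

```text
t: 3.7
eef_pos: [492.6, 52.9, 28.7]
tcp_rot: [-3.141, 0.001, 0.913]
ft_force: [-3.0, -4.1, 3.7]
opening: 0.383
grip_force: 2.8
```

```bash
python3 - <<'E'
from h import *
s=env.state()
f,K,D,T=cam('wrist');np.savez('w2.npz',f=f,K=K,D=D,T=T)
print(tool([551.1,130.1,24]))
save('w2.png',cv2.resize(f,None,fx=1.5,fy=1.5))
E
```

```text
[96.20437875 -1.05966592  4.64785787]
```

View pics/w2.png

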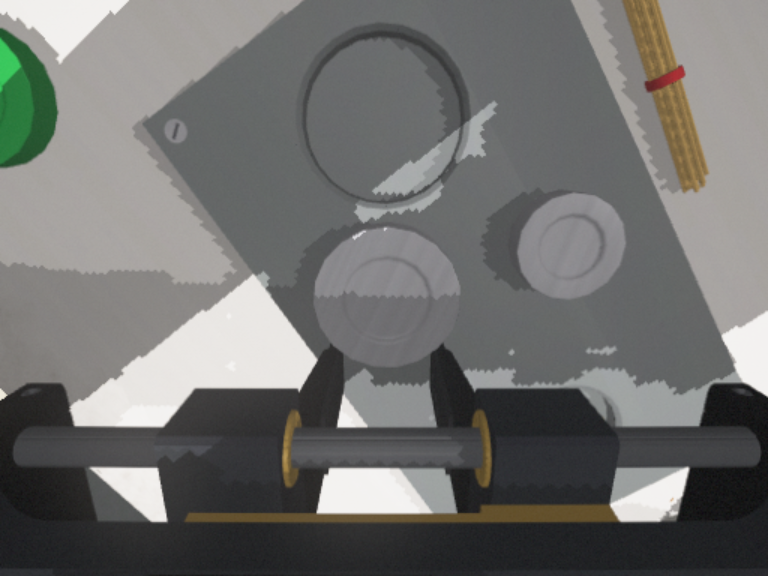

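The large disc is cradled, its centre at (388,296), and the recess mouth is at (386,114), in line with it.

```bash
python3 - <<'E'
from h import *
d=np.load('w2.npz');f,K,D,T=[d[k] for k in('f','K','D','T')]
for n,p,z in[('LR',(386,114),24),('LW',(388,296),38),('SW',(571.5,245.5),38)]:
    w=ray([(p[0]/1.5,p[1]/1.5)],K,D,T,z)[0]; print(n,w.round(1),tool(w).round(1))
E
```

```text
LR [552.1 131.4  24. ] [97.8 -1.1  4.6]
LW [512.8  79.5  38. ] [32.8 -0.4 -9.3]
SW [577.5  53.9  38. ] [52.  66.4 -9.3]
```

>>> {"fn": "arm_command", "kwargs": {"targets": [[6,0,0,0,0.38],[12,0,0,0,0.38],[18,0,0,0,0.38],[24,-0.5,0,0,0.38],[30,-0.5,0,0,0.38]]}}

```text
t: 4.25
eef_pos: [510.8, 77.1, 28.6]
tcp_rot: [-3.141, 0.0, 0.913]
ft_force: [-3.4, -3.5, 4.0]
opening: 0.378
grip_force: 2.9
```

>>> {"fn": "arm_command", "kwargs": {"targets": [[5,0,0,0,0.38],[10,0,0,0,0.38],[15,0,0,0,0.38],[20,0,0,0,0.38],[25,0,0,0,0.38]]}}

```text
t: 4.75
eef_pos: [526.0, 96.8, 28.6]
tcp_rot: [-3.141, 0.001, 0.913]
ft_force: [-3.8, -6.2, 6.4]
opening: 0.382
grip_force: 3.7
```

>>> {"fn": "arm_command", "kwargs": {"targets": [[2,0,0,0,0.38],[4,0,0,0,0.38],[6,0,0,0,0.38],[8,0,0,0,0.38],[10,0,0,0,0.38]]}}

```text
t: 5.25
eef_pos: [532.3, 104.7, 28.4]
tcp_rot: [3.142, -0.0, 0.912]
ft_force: [0.7, 0.8, -0.4]
opening: 0.378
grip_force: 0.0
```

```bash
python3 - <<'E'
from h import *
f,K,D,T=cam('wrist');np.savez('w3.npz',f=f,K=K,D=D,T=T)
print(tool([552.1,131.4,24]), env.state()['ft_force'])
save('w3.png',cv2.resize(f[100:260,160:370],None,fx=3,fy=3))
E
```

```text
[32.86750137 -0.79131796  4.54495044] [ 0.08858193 -0.11038638  0.15178964]
```

View pics/w3.png

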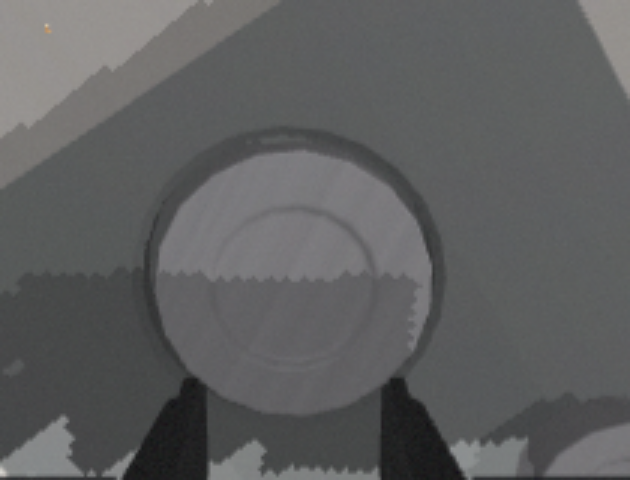

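The large disc looks seated: its top sits inside the dark recess rim, about (295,280) in the crop, and the push force fell to zero. Next I lift, turn, and come down behind the small weight, pushing along tool -x.

>>> {"fn": "arm_command", "kwargs": {"targets": [[-4,0,-15,0,0.38],[-4,0,-40,0,0.38],[10,25,-40,-5,0.253],[32.5,58,-40,-10.6,0.253],[32.5,58,-40,-10.6,0.253]]}}

```text
t: 5.8
eef_pos: [602.1, 94.1, 70.3]
tcp_rot: [3.137, -0.003, 1.1]
ft_force: [-0.7, -0.7, 0.4]
opening: 0.258
grip_force: 0.0
```

```bash
python3 - <<'E'
from h import *
s=env.state();print(s['eef_pos'],np.degrees(s['tcp_rot']),s['opening'])
print('SW',tool([577.3,53.8,38]),'SR',tool([537.5,-24,24]))
E
```

```text
[602.06280776  94.05489478  70.32444047] [ 1.79732723e+02 -1.47863890e-01  6.30107337e+01] 0.25775836778470446
SW [-47.1920059   -3.9474886   32.18469461] SR [-134.61694622   -4.16971267   45.95823538]
```

>>> {"fn": "arm_command", "kwargs": {"targets": [[0,0,20,0,0.253],[0,0,30,0,0.253],[0,0,30,0,0.253]]}}

```text
t: 6.1
eef_pos: [596.9, 94.6, 37.9]
tcp_rot: [-3.14, 0.001, 1.097]
ft_force: [-0.1, 0.4, 0.6]
opening: 0.256
grip_force: 0.0
```

```bash
python3 - <<'E'
from h import *
s=env.state();print(s['eef_pos'],np.degrees(s['tcp_rot']),s['opening'])
print('SW',tool([577.3,53.8,38]),'SR',tool([537.5,-24,24]))
E
```

```text
[596.86139726  94.57804127  37.89852014] [-1.79889016e+02  6.80649719e-02  6.28580456e+01] 0.255586481930427
SW [-45.21145475   1.1954339   -0.05008631] SR [-132.58397376    1.29766765   14.05354692]
```

>>> {"fn": "arm_command", "kwargs": {"targets": [[0,1,5,0,0.253],[0,1,9.5,0,0.253],[0,1,9.5,0,0.253],[-6,1,9.5,0,0.253],[-12,1,9.5,0,0.253]]}}

```text
t: 6.6
eef_pos: [593.1, 83.3, 29.3]
tcp_rot: [3.141, 0.0, 1.098]
ft_force: [-0.3, 0.4, -0.9]
opening: 0.252
grip_force: 0.0
```

>>> {"fn": "arm_command", "kwargs": {"targets": [[-6,0,0,0,0.253],[-12,0,0,0,0.253],[-18,0,0,0,0.253],[-24,0,0,0,0.253],[-30,0,0,0,0.253]]}}

```text
t: 7.1
eef_pos: [579.5, 56.4, 29.2]
tcp_rot: [3.141, -0.0, 1.097]
ft_force: [-0.1, 1.8, 0.6]
opening: 0.254
grip_force: 0.5
```

```bash
python3 - <<'E'
from h import *
s=env.state();print(s['eef_pos'],s['ft_force'])
f,K,D,T=cam('scene');np.savez('s2.npz',f=f,K=K,D=D,T=T)
print('SR',tool([537.5,-24,24]),proj([537.5,-24,24],K,D,T))
x,y=proj([541,51,24],K,D,T)[0].astype(int)
save('s2.png',cv2.resize(f[y-55:y+55,x-75:x+75],None,fx=5,fy=5))
E
```

```text
[579.51037669  56.40120643  29.19543761] [-0.05527677  1.77709667  0.62376989]
SR [-90.00223948  -0.61506998   5.15061308] [[269.62073641 192.46754429]]
```

View pics/s2.png

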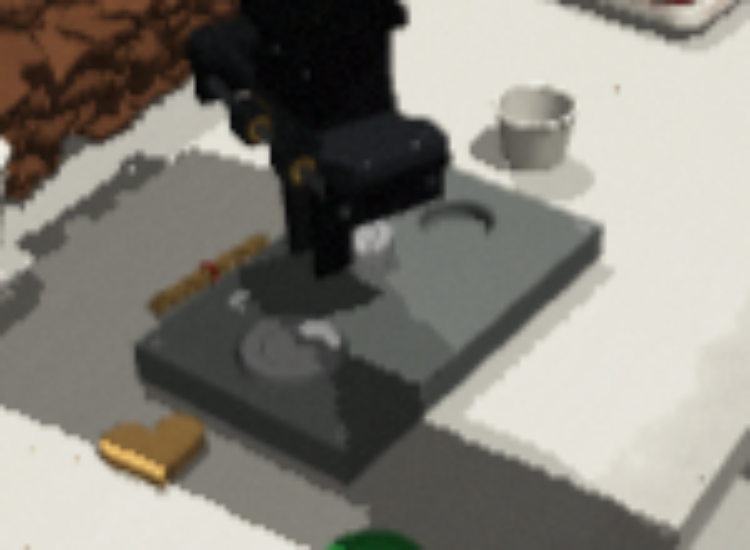

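The large weight sits low in its recess at (292,348). The small one is held in the cradle at (372,238), heading for the small recess at (457,220). I continue the push.

>>> {"fn": "arm_command", "kwargs": {"targets": [[-6,0,0,0,0.253],[-12,0,0,0,0.253],[-18,0,0,0,0.253],[-24,-0.5,0,0,0.253],[-30,-0.5,0,0,0.253]]}}

```text
t: 7.65
eef_pos: [565.2, 30.0, 29.1]
tcp_rot: [3.142, 0.0, 1.097]
ft_force: [0.7, 0.9, 0.6]
opening: 0.251
grip_force: 0.5
```

>>> {"fn": "arm_command", "kwargs": {"targets": [[-5,0,0,0,0.253],[-10,0,0,0,0.253],[-15,0,0,0,0.253],[-20,0,0,0,0.253],[-24,0,0,0,0.253]]}}

```text
t: 8.15
eef_pos: [554.4, 8.7, 29.1]
tcp_rot: [3.141, 0.0, 1.097]
ft_force: [0.6, 0.6, 1.2]
opening: 0.251
grip_force: 0.6
```

>>> {"fn": "arm_command", "kwargs": {"targets": [[-2,0,0,0,0.253],[-4,0,0,0,0.253],[-6,0,0,0,0.253],[-8,0,0,0,0.253],[-8,0,0,0,0.253]]}}

```text
t: 8.65
eef_pos: [550.7, 1.7, 29.0]
tcp_rot: [-3.141, 0.0, 1.097]
ft_force: [-0.7, 0.0, -0.0]
opening: 0.254
grip_force: 0.0
```

```bash
python3 - <<'E'
from h import *
s=env.state();print(s['eef_pos'],s['ft_force'])
f,K,D,T=cam('scene')
print('SR',tool([537.5,-24,24]))
x,y=proj([541,20,24],K,D,T)[0].astype(int)
save('s3.png',cv2.resize(f[y-45:y+45,x-60:x+60],None,fx=6,fy=6))
E
```

```text
[550.66992444   1.71250028  29.01983504] [-0.66351038  0.03825397 -0.04275545]
SR [-2.89771737e+01 -2.16426319e-02  5.03507694e+00]
```

View pics/s3.png

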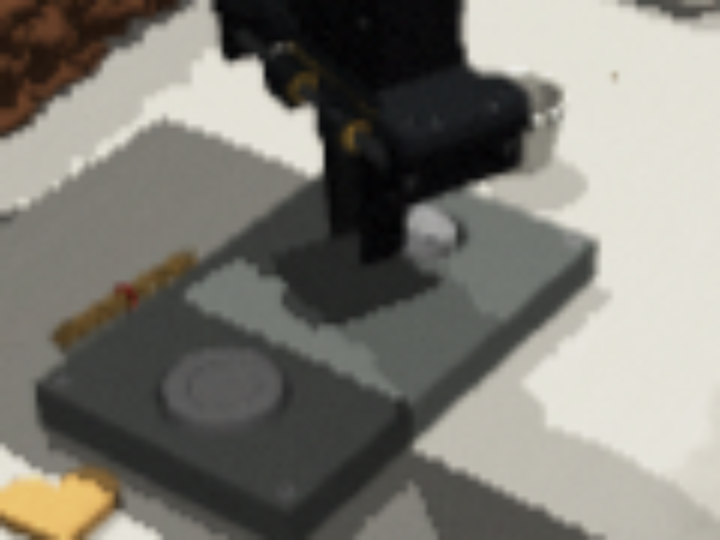

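The small disc at (432,235) appears to be at the recess, with no push force left. I'll push 2 mm more, then lift, back off and check from above.

>>> {"fn": "arm_command", "kwargs": {"targets": [[-1,0,0,0,0.253],[-2,0,0,0,0.253],[-2,0,0,0,0.253]]}}

```text
t: 9.0
eef_pos: [550.0, 0.1, 29.1]
tcp_rot: [-3.142, 0.0, 1.097]
ft_force: [-0.4, -0.1, 0.2]
opening: 0.255
grip_force: 0.1
```

>>> {"fn": "arm_command", "kwargs": {"targets": [[3,0,0,0,0.253],[3,0,-30,0,0.253],[3,0,-70,0,0.253],[-35,0,-110,0,0.253],[-75,0,-130,0,0.253]]}}

```text
t: 9.5
eef_pos: [516.3, -66.4, 161.4]
tcp_rot: [3.139, -0.001, 1.1]
ft_force: [0.2, -0.8, 0.4]
opening: 0.256
grip_force: 0.0
```

>>> {"fn": "arm_command", "kwargs": {"targets": [[-15,0,-20,0,0.253],[-15,0,-20,0,0.253],[-15,0,-20,0,0.253]]}}

```text
t: 9.8
eef_pos: [509.1, -79.8, 179.0]
tcp_rot: [3.141, -0.0, 1.097]
ft_force: [0.4, 0.0, -0.8]
opening: 0.254
grip_force: 0.0
```

```bash
python3 - <<'E'
from h import *
f,K,D,T=cam('wrist');np.savez('w4.npz',f=f,K=K,D=D,T=T)
print(env.state()['eef_pos'])
save('w4.png',cv2.resize(f,None,fx=1.5,fy=1.5,interpolation=cv2.INTER_CUBIC))
E
```

```text
[508.98580585 -79.36716002 178.36971931]
```

View pics/w4.png

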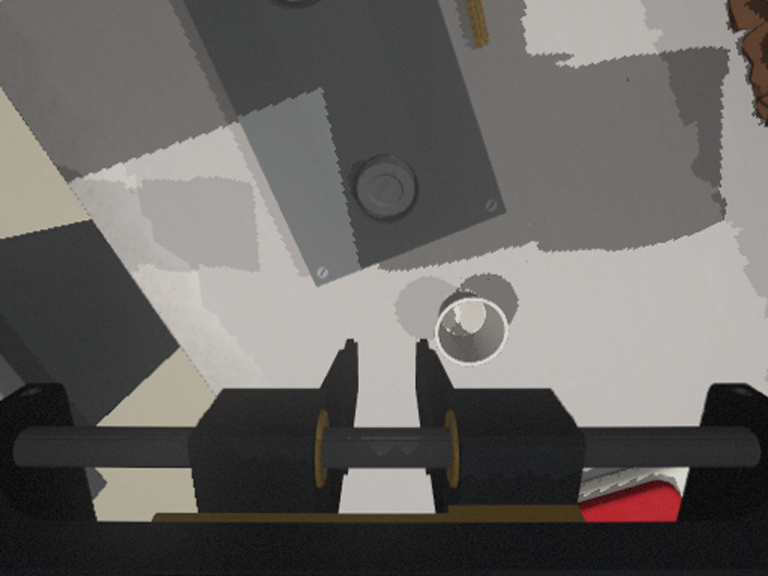

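The small disc at (387,187) sits within its recess rim. I move ahead to view both recesses in one frame and check them numerically.

>>> {"fn": "arm_command", "kwargs": {"targets": [[40,0,-10,0,0.253],[70,0,-10,0,0.253],[70,0,-10,0,0.253],[70,0,-10,0,0.253]]}}

```text
t: 10.25
eef_pos: [540.7, -16.4, 187.7]
tcp_rot: [-3.139, 0.001, 1.1]
ft_force: [0.2, -0.2, -0.4]
opening: 0.247
grip_force: 0.0
```

```bash
python3 - <<'E'
from h import *
f,K,D,T=cam('wrist')
d=np.load('w4.npz');a=[d[k] for k in('f','K','D','T')]
t=np.linspace(0,2*np.pi,60); out=[]
for (f,K,D,T),c,r,rr in[((f,K,D,T),(552.1,131.4),28,32),(a,(537.5,-24),20,24)]:
    S=4; x,y=proj([*c,27],K,D,T)[0].astype(int); x0,y0=max(x-48,0),max(y-45,0)
    g=cv2.resize(f[y0:y0+95,x0:x0+96],None,fx=S,fy=S,interpolation=cv2.INTER_CUBIC)
    g=cv2.convertScaleAbs(g,alpha=1.8); print(x0,y0,x,y)
    plain=g.copy()
    for q,z,col in((r,27,(255,0,0)),(rr,24,(0,255,0))):
        p=(proj(np.c_[c[0]+q*np.cos(t),c[1]+q*np.sin(t),t*0+z],K,D,T)+.5-[x0,y0])*S
        cv2.polylines(g,[p.astype(np.int32)],True,col,1)
    out.append(np.vstack([cv2.resize(v,(380,290)) for v in(plain,g)]))
save('v.png',np.hstack(out))
E
```

```text
154 4 202 49
209 80 257 125
```

View pics/v.png

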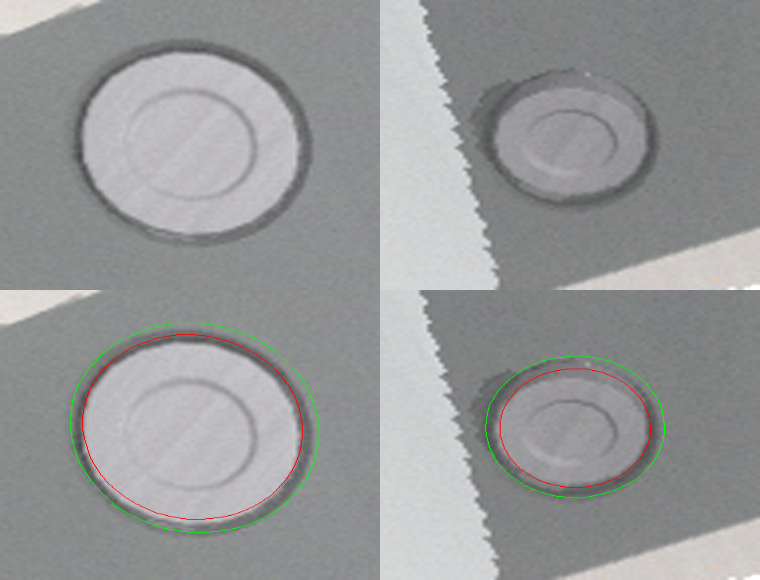

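The large weight is seated, with an even dark gap all round it (190,140). The small one at (572,140) looks foreshortened, with a crescent at its trailing (upper) side, so it is probably tilted with that edge caught on the rim. I'll shut the fingers and press lightly on that edge, watching the force.

>>> {"fn": "arm_command", "kwargs": {"targets": [[2,0,40,0,0],[2,0,80,0,0],[2,0,120,0,0],[2,0,142,0,0],[2,0,142,0,0]]}}

```text
t: 10.8
eef_pos: [539.9, -16.3, 44.2]
tcp_rot: [-3.136, 0.002, 1.097]
ft_force: [-0.3, -0.2, 0.5]
opening: 0.007
grip_force: 0.0
```

>>> {"fn": "arm_command", "kwargs": {"targets": [[0,0,2,0,0],[0,0,4,0,0],[0,0,6,0,0],[0,0,7,0,0],[0,0,7,0,0]]}}

```text
t: 11.3
eef_pos: [542.0, -15.9, 40.5]
tcp_rot: [3.141, -0.0, 1.098]
ft_force: [0.2, 0.1, -0.5]
opening: 0.003
grip_force: 0.0
```

```bash
python3 - <<'E'
from h import *
s=env.state();print(s['eef_pos'],s['ft_force'],s['moment'],tool([537.5,-24,24]))
E
```

```text
[541.9540664  -15.90898312  40.51051912] [ 0.22486468  0.14824408 -0.54806506] [-0.04358154 -0.04599842  0.02405174] [-9.23410519 -0.28838432 16.50904718]
```

>>> {"fn": "arm_command", "kwargs": {"targets": [[0,0,1,0,0],[0,0,2,0,0],[0,0,3,0,0],[0,0,3.5,0,0]]}}

```text
t: 11.7
eef_pos: [541.8, -15.9, 36.5]
tcp_rot: [-3.142, 0.0, 1.098]
ft_force: [-1.1, 0.1, 0.6]
opening: 0.007
grip_force: 0.0
```

>>> {"fn": "arm_command", "kwargs": {"targets": [[0,0,1,0,0],[0,0,2,0,0],[0,0,3,0,0],[0,0,3,0,0]]}}

```text
t: 12.1
eef_pos: [541.7, -15.9, 33.4]
tcp_rot: [-3.141, 0.0, 1.097]
ft_force: [0.2, -0.1, 0.1]
opening: 0.008
grip_force: 0.0
```

>>> {"fn": "arm_command", "kwargs": {"targets": [[0,0,1,0,0],[0,0,2,0,0],[0,0,3,0,0],[0,0,3,0,0]]}}

```text
t: 12.5
eef_pos: [541.7, -15.9, 30.5]
tcp_rot: [-3.141, 0.0, 1.097]
ft_force: [0.3, -0.3, 1.2]
opening: 0.005
grip_force: 0.0
```

>>> {"fn": "arm_command", "kwargs": {"targets": [[0,0,1,0,0],[0,0,2,0,0],[0,0,2,0,0]]}}

```text
t: 12.8
eef_pos: [541.8, -15.9, 28.5]
tcp_rot: [-3.141, 0.0, 1.097]
ft_force: [0.9, -0.4, -0.1]
opening: 0.004
grip_force: 0.0
```

>>> {"fn": "arm_command", "kwargs": {"targets": [[0,0,0.5,0,0],[0,0,1,0,0],[0,0,1.5,0,0],[0,0,1.5,0,0]]}}

```text
t: 13.2
eef_pos: [541.8, -15.9, 27.3]
tcp_rot: [3.141, 0.0, 1.098]
ft_force: [-0.5, 0.2, 3.9]
opening: 0.007
grip_force: 1.8
```

>>> {"fn": "arm_command", "kwargs": {"targets": [[0,0,0.3,0,0],[0,0,0.6,0,0],[0,0,0.6,0,0]]}}

```text
t: 13.5
eef_pos: [541.9, -15.9, 27.3]
tcp_rot: [3.141, -0.0, 1.098]
ft_force: [-1.6, -0.5, 11.3]
opening: 0.004
grip_force: 6.0
```

The trailing side is solid at 27.3 mm, which is seated height. I'll probe the leading side the same way.

>>> {"fn": "arm_command", "kwargs": {"targets": [[0,0,-14,0,0],[-18,0,-14,0,0],[-18,0,-14,0,0],[-18,0,-12,0,0],[-18,0,-10,0,0]]}}

```text
t: 14.0
eef_pos: [533.8, -31.7, 36.2]
tcp_rot: [3.142, 0.0, 1.097]
ft_force: [0.3, 0.1, 0.2]
opening: 0.006
grip_force: 0.0
```

>>> {"fn": "arm_command", "kwargs": {"targets": [[0,0,1.5,0,0],[0,0,3,0,0],[0,0,4.5,0,0],[0,0,6,0,0],[0,0,6,0,0]]}}

```text
t: 14.5
eef_pos: [533.6, -31.9, 30.3]
tcp_rot: [-3.141, 0.0, 1.098]
ft_force: [1.1, -0.0, -0.4]
opening: 0.012
grip_force: 0.0
```

>>> {"fn": "arm_command", "kwargs": {"targets": [[0,0,1,0,0],[0,0,2,0,0],[0,0,3,0,0],[0,0,3.5,0,0],[0,0,3.5,0,0]]}}

```text
t: 15.0
eef_pos: [533.6, -31.9, 27.3]
tcp_rot: [3.141, 0.0, 1.098]
ft_force: [-0.1, -0.2, 4.7]
opening: 0.004
grip_force: 2.4
```

Both sides read 27.3 mm, so the small weight is flat and seated. I lift clear and hand the job in.

>>> {"fn": "arm_command", "kwargs": {"targets": [[0,0,-30,0,0],[0,0,-70,0,0],[0,0,-110,0,0],[0,0,-130,0,0],[0,0,-130,0,0]]}}

```text
t: 15.5
eef_pos: [534.7, -32.1, 159.8]
tcp_rot: [3.137, -0.001, 1.097]
ft_force: [0.4, -0.2, 0.5]
opening: 0.004
grip_force: 0.0
```

```bash
python3 -c "
from cell import env
print(env.state()['ft_force']); print(env.job_done())"
```

```text
[ 0.41216649 -0.1641467   0.5128294 ]
the job is handed in; nothing more can be done
None
```

I slid both weights into the recesses of their own size and handed the job in at 15.5 s; no verdict came back, but the small weight probed flat at seated height on both sides and the large one looked seated in the camera view.

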